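# Fill the dot-numbered scrap sample rack in order

## Robot

A 6-joint arm with a two-finger parallel gripper is mounted at the origin on the work surface. World frame = base frame: x ahead of the robot, y to its left, z up, the work surface at z = 0. Lengths are in mm, angles in rad, forces in N, time in s.
With the tool pointing down it reaches from about 350 to 875 mm from the base axis. Payload 15.5 kg.
Tool frame: the origin (TCP) lies on the centre line of the jaws, within the pads' length; the fingertips stand manip.finger_overhang ahead of it and the grasp point (between the pads) lies 11 mm behind it (manip.finger_overhang is the distance from the TCP to the fingertips, in mm); z points along the fingers, y is the line along which they close (so a half turn about z gives the same grasp; the last joint's range is limited). The gripper opens to 85 mm and grips with 20 to 120 N. Pads are 22 mm wide; open, the fingers measure 114 mm over their backs; the gripper's body (76 mm by 85 mm) begins 54 mm behind the grasp point. The pads swing forward as they close: fully open they stand 13 mm farther back than shut.
Start: joints at [1.119, 0.494, 1.345, -0, 1.302, -0.096], TCP at [218.294, 585.64, 239.277] pointing down, gripper open.
Joint ranges: [-2.91, 2.91], [-0.82, 2.16], [0.22, 2.67], [-1.22, 4.37], [0.12, 2.79], [-3.08, 3.08]. Speed limits (rad/s): [1.89, 1.89, 2.57, 3.01, 3.01, 3.01].

## Interface

Orientations are given as a unit quaternion [x, y, z, w].
In Python, from bench import manip gives the robot as it stands. The module is installed in compiled form; this text tells all that it offers.
- The arm moves only by the shell command python3 -m pendant 'ROWS' [FORCE]. ROWS is JSON, a list of rows, each an object of numbers: "jaw": the gripper command: -1 is fully open, 1 is shut, values between are in proportion; "tx", "ty", "tz": the shift along the tool's x, y, z in units of 0.25 m (1.0 is 0.25 m); "ax", "ay", "az": the turn, a rotation vector about the tool's x, y, z in units of 360 degrees (1.0 is 360 degrees). A call has 1 to 5 rows; each row is the pose to reach, as a shift and turn from the pose commanded when the call began, along the tool's axes at that moment, turning the shorter way round; what a row does not reach only later rows make up. A row lasts 1/8 s, in which the tool goes at most 62.5 mm and 10.7 degrees, less where a joint would pass 70% of its speed; a pose out of reach is approached as far as the arm can. A call with a number of a shift or a turn outside -1 to 1 is refused whole. A call with a gripper value outside its range is refused whole. The fingers move at their own pace and stop on an object; FORCE is the grip in N (left out, the last holds). Time passes only in rows, so rows that repeat a pose let the fingers close. It gives the time, the measured TCP pose, the force, the opening and the grip force at its end, in the units of the state.
- manip.sense(): the state, without advancing time (a new reading comes with each control period).
- manip.read_camera(name): name is "scene" or "top"; returns a dict with "img" (384x512x3 uint8, blue, green, red), "mtx" (3x3 intrinsics, pixels), "distortion" ([k1, k2, p1, p2, k3] as OpenCV has them; the pictures are not rectified), "position" and "orientation" of the camera in the world. Camera axes: x right, y up, looking along -z (the intrinsics and any distortion apply to the point x, -y, -z); pixel columns grow to the right and rows downward; lengths in mm; the calibration is good to about 2 mm. A picture is of the moment at which its call begins. There is no depth.
- manip.finish_job(): hands the job in; it is judged then, once.
The state is a dict: "t": time; "joint_positions": joint angles; "joint_vel": joint speeds; "joint_efforts": joint torques, N m; "ee_pos": TCP position; "tcp_rot": TCP orientation; "wrist_force": force on the tool from outside, world axes, zero at the start; "ft_torque": the same for the moment, N m; "grip_width": opening from 0.0 (shut) to 1.0 (fully open); "gripper_force": force on a finger pad.
Only numpy, scipy, OpenCV 4.12 (cv2) and the standard library are available. Lean on these libraries where they do the work, as an engineer would, in place of code of your own. Each camera call takes 0.05 s, during which the arm holds its last target. There are 200 camera calls.

## Task

Fill the scrap sample rack in the order of the dots on its yellow tabs: first the black castor wheel flat into the one-dot pocket with its axle stub up, then the white bushing on its flange into the two-dot pocket, and last the pale green sprue runner flat and lengthwise into the three-dot pocket with its sprue pointing up. Set each one down on its pocket's floor rather than dropping it, and let go of it before you take the next. Leave the other things on the cart where they are.

Things in the scene. Friction and masses are not known exactly. Their poses are not given: they have to be found in the camera images.
- wheel: black nylon castor wheel lying flat, 76 mm diameter, 28 mm thick, with a steel axle stub of 24 mm diameter that stands 42 mm up from its upper face (70 mm high in all). Origin: centre of the underside; z up along the stub
- bushing: white PTFE flanged bushing standing on its flange: flange 70 mm diameter, 8 mm thick, barrel 46 mm diameter, 72 mm high in all. Origin: centre of the flange's underside; z up along the barrel
- sprue: pale green sprue runner lying flat: bar 150 mm long along its x, three cross branches 50 mm wide along y, 10 mm thick (knobs 16 mm), with a flat-sided sprue standing up from the middle: 24 mm along x, 12 mm along y, top at 70 mm. Origin: centre of the underside; z up. Both ends are alike
- pocket1_floor (a point): pocket marked with one black dot on a yellow tab: fixed open grey tray, outside 180 (x) by 102 (y) by 30 mm high, walls 4 mm, inside 172 by 94 by 26 mm deep; tab 34 mm long at its +x end, flush with the rim. Point: centre of the inner floor, 12 mm above the table; x along the pocket to the tab, z up. Pockets stand side by side on the rack, 106 mm apart, in varying order
- pocket2_floor (a point): pocket marked with two black dots on a yellow tab: fixed open grey tray, outside 180 (x) by 102 (y) by 30 mm high, walls 4 mm, inside 172 by 94 by 26 mm deep; tab 34 mm long at its +x end, flush with the rim. Point: centre of the inner floor, 12 mm above the table; x along the pocket to the tab, z up. Pockets stand side by side on the rack, 106 mm apart, in varying order
- pocket3_floor (a point): pocket marked with three black dots on a yellow tab: fixed open grey tray, outside 180 (x) by 102 (y) by 30 mm high, walls 4 mm, inside 172 by 94 by 26 mm deep; tab 34 mm long at its +x end, flush with the rim. Point: centre of the inner floor, 12 mm above the table; x along the pocket to the tab, z up. Pockets stand side by side on the rack, 106 mm apart, in varying order
- rack: blue rack plate, fixed, 250 (x) by 335 (y) by 8 mm, that carries the three pockets. Origin: centre of its underside; z up
- funnel: yellow polypropylene funnel standing mouth down, 90 mm diameter, 95 mm high. Origin: centre of the underside. Bystander
- mallet: steel-headed mallet with black rubber faces, lying, 260 mm long along its x, head (91 mm wide, 40 mm high) at +x. Origin: underside, mid length. Bystander
- scraper: deburring driver with orange handle, lying along its x, about 200 mm long. Origin: underside, about mid length. Bystander
- brush: bench brush lying along its x, about 200 mm long. Origin: underside, about mid length. Bystander
- jar: white jar with red lid, 80 mm diameter, 100 mm high. Origin: centre of the underside. Bystander
- bin_lip (a point): middle of the robot-side (-y) rim of the tilting steel bin, 160 mm above the table; the bin, 230 by 170 by 130 mm, swings on pivot pins in a grey stand at the left. Bystander
There are look-alikes about, which are no part of the job. Of the things that look like the sprue, the largest one is meant. What is shaped like the bushing but brown is not meant.

How it is judged:
By the outcome, as a careful person would: the job done as asked, in the order asked, and still so for the second after the job is handed in, with the robot touching nothing.
It also fails if it takes over 72 s, if anything falls off the work surface, if the arm or the gripper's body presses on something with over 40 N, if the wrist force passes 120 N, or if a joint passes its speed limit or range.

## Working session

There is one attempt and no reset: what is moved stays moved. The work goes in short steps, Python scripts to look and compute and a shell command to move; the robot and the scene stay as the last step left them, time stands still between calls to the robot, and variables do not carry over. Pictures are saved under pics/ and viewed, at most 10 in all, crops included, and the job is handed in when it is done.

```bash
mkdir -p pics; python3 - <<'E'
from bench import manip
import cv2
s=manip.sense()
print({k:(v if not hasattr(v,'round') else v) for k,v in s.items()}, manip.finger_overhang)
for n in("top","scene"):
    c=manip.read_camera(n); cv2.imwrite(f"pics/{n}0.png",cv2.resize(c["img"],(800,600),interpolation=cv2.INTER_CUBIC))
    print(n,c["mtx"],c["distortion"],c["position"],c["orientation"])
E
```

```text
{'t': 0.0, 'joint_positions': array([ 1.11847866e+00,  4.94209882e-01,  1.34612241e+00,  3.44427101e-05,
        1.30248032e+00, -9.55424492e-02]), 'joint_vel': array([-0.00032986,  0.00073936,  0.00203109, -0.00108293, -0.00117369,
        0.00127452]), 'joint_efforts': array([ 5.98202132e-05, -8.82122469e+01, -3.83890057e+01, -2.47749194e-04,
        9.54616786e-03,  8.40036682e-05]), 'ee_pos': array([218.14699346, 585.3323242 , 238.68659259]), 'tcp_rot': array([ 1.77447472e-01,  9.84130084e-01, -5.82745785e-04, -1.80993335e-04]), 'wrist_force': array([-0.19477311,  0.0026789 ,  0.0828097 ]), 'ft_torque': array([ 0.02785952, -0.01583665,  0.01173974]), 'gripper_force': 0.0, 'grip_width': 0.9999107496534397} 8.0
top [[378.69183689   0.         253.99196263]
 [  0.         378.69183689 191.13250307]
 [  0.           0.           1.        ]] [0.00720434 0.         0.         0.         0.        ] [ 322.35326801   17.95349512 1567.94916717] [ 0.05315266 -0.06090835 -0.70008585  0.70946795]
scene [[364.31866539   0.         252.41655045]
 [  0.         364.31866539 186.18619836]
 [  0.           0.           1.        ]] [-0.00060962  0.          0.          0.          0.        ] [ 840.80378602  563.16638373 1112.26516791] [0.0663954  0.27369198 0.92743965 0.24604886]
```

View pics/top0.png

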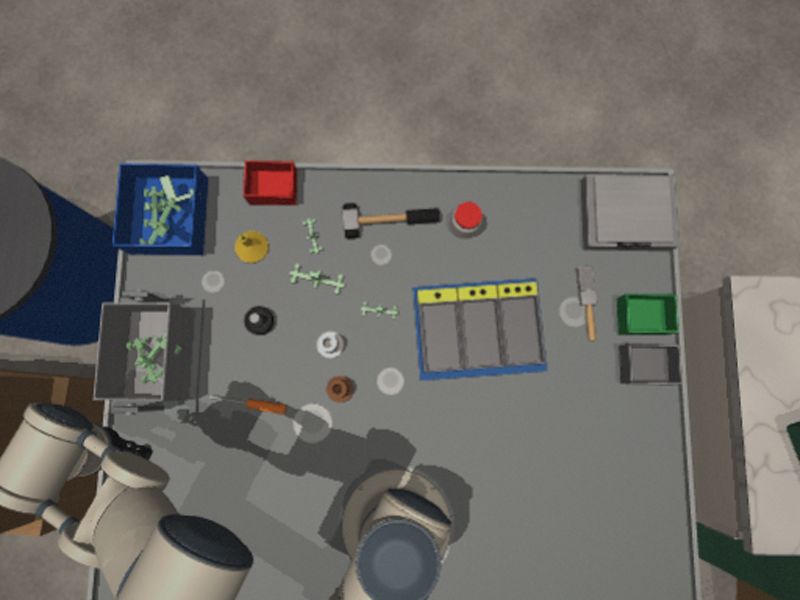

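View pics/scene0.png

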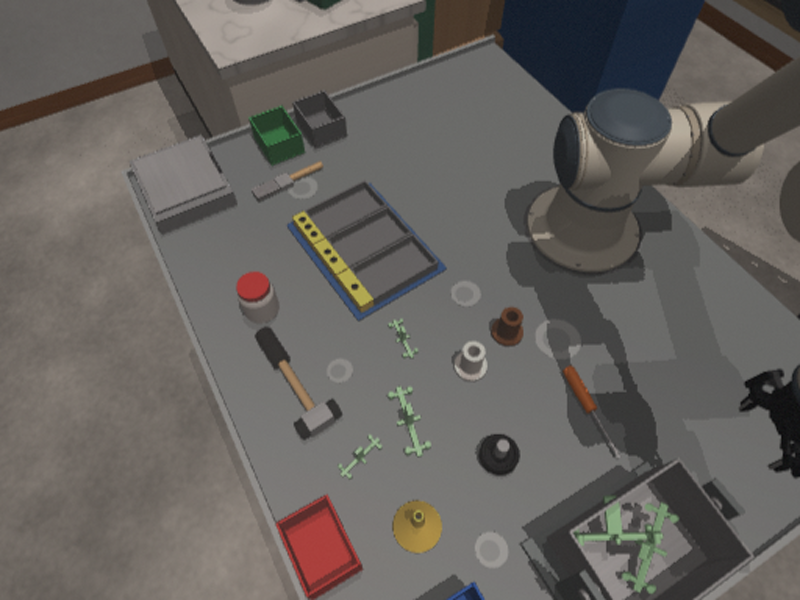

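The top view shows the black wheel at about (259,320), the white bushing at (330,344), and the large sprue at (317,278). Small sprues are at (312,236) and (379,310), and the brown look-alike is at (340,389). The rack's one-, two- and three-dot pockets sit left to right at (438,335), (480,333) and (521,330), with the tabs toward +x.

```bash
cat >h.py <<'E'
import numpy as np, cv2
from scipy.spatial.transform import Rotation as R
def cam(name):
    from bench import manip
    return manip.read_camera(name)
F=np.diag([1,-1,-1])
def unproj(c,px,z):
    "native pixels -> world at height z"
    p=cv2.undistortPoints(np.array(px,float).reshape(-1,1,2),c["mtx"],c["distortion"])[:,0]
    d=R.from_quat(c["orientation"]).apply(np.c_[p,np.ones(len(p))]@F)
    o=np.array(c["position"]); return o+d*((z-o[2])/d[:,2:])
def proj(c,P):
    q=R.from_quat(c["orientation"]).inv().apply(np.array(P,float).reshape(-1,3)-c["position"])@F
    return cv2.projectPoints(q,np.zeros(3),np.zeros(3),c["mtx"],c["distortion"])[0][:,0]
def circ(x,y,z,d):
    a=np.linspace(0,2*np.pi,60); return np.c_[x+d/2*np.cos(a),y+d/2*np.sin(a),0*a+z]
E
cat >look.py <<'E'
from h import *
t=cam("top"); s=cam("scene")
np.save("t.npy",t,allow_pickle=True); np.save("s.npy",s,allow_pickle=True)
def crop(c,x0,y0,w,h,k): return cv2.resize(c["img"][y0:y0+h,x0:x0+w],None,fx=k,fy=k,interpolation=cv2.INTER_CUBIC)
a=crop(t,150,165,105,70,4); b=crop(t,262,176,92,70,4); 
d=crop(s,240,190,105,120,4); e=crop(s,180,112,108,92,4)
im=np.zeros((600,800,3),np.uint8)
# left: a over ... 
im[:280,:420]=crop(t,150,165,105,70,4)
im[:280,425:425+368]=b
im[290:290+310,:270]=cv2.resize(s["img"][200:310,245:340],(270,310),interpolation=cv2.INTER_CUBIC)
im[290:590,425:425+350]=cv2.resize(e,(350,300))
cv2.imwrite("pics/crops.png",im)
for n,p,z in (("wheel",(259,320),28),("bush",(330,344),40),("sprue",(317,278),10),("p1",(440,337),12),("p3",(521,330),12)):
    print(n,unproj(t,[np.array(p)*.64],z).round())
E
python3 look.py
```

```text
wheel [[512. 362.  28.]]
bush [[450. 174.  40.]]
sprue [[629. 217.  10.]]
p1 [[ 475. -113.   12.]]
p3 [[ 497. -327.   12.]]
```

View pics/crops.png

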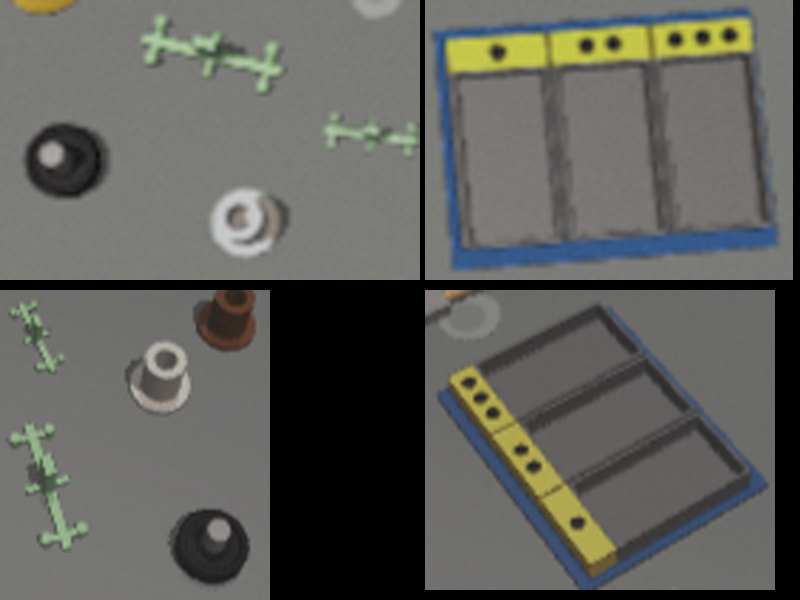

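The crops show the parts clearly: stub top at about (51,153), bushing bore at (241,217), and sprue bar from (147,41) to (280,69). The tab dots are at (498,52), (586/613,45) and (703,38) in the top crop, and at (578,523), (527,458) and (481,398) in the scene crop.

```bash
cat >meas.py <<'E'
from h import *
from scipy.optimize import minimize
t=np.load("t.npy",allow_pickle=True).item(); s=np.load("s.npy",allow_pickle=True).item()
A=lambda p,x0,y0:(np.array(p,float)+.5-[x0,y0])
ta=lambda p:A(p,0,0)/4-.5+[150,165]
tb=lambda p:A(p,425,0)/4-.5+[262,176]
sc=lambda p:A(p,0,290)/[2.842,2.818]-.5+[245,200]
se=lambda p:A(p,425,290)/[3.241,3.261]-.5+[180,112]
for n,a,b,z in(("stub",ta((51,153)),sc((219,529)),70),("bore",ta((241,217)),sc((165,358)),72),
  ("dot1",tb((498,52)),se((578,523)),30),("dot2",tb((599.5,45)),se((527,458.5)),30),("dot3",tb((703,38)),se((481,398)),30)):
    print(n,unproj(t,a,z)[0].round(1),unproj(s,b,z)[0].round(1))
print("pocket1 far rim corners",unproj(t,[tb((463,250)),tb((768,229))],30).round(1))
# silhouette fits
def render(c,parts,shape):
    m=np.zeros((shape[0]*4,shape[1]*4),np.uint8)
    for P in parts: cv2.fillConvexPoly(m,cv2.convexHull(((proj(c,P)+.5)*4).round().astype(np.int32)),1)
    return cv2.resize(m.astype(np.float32),(shape[1],shape[0]),interpolation=cv2.INTER_AREA)
def box(x,y,w,z0,z1,p):
    P=np.array([[x+i*w[0]/2,y+j*w[1]/2,k] for i in(-1,1) for j in(-1,1) for k in(z0,z1)])
    cs,sn=np.cos(p[2]),np.sin(p[2]); return np.c_[P[:,:2]@np.array([[cs,sn],[-sn,cs]])+p[:2],P[:,2]]
def sprue(p): return [box(0,0,(150,9),0,10,p)]+[box(x,0,(9,50),0,10,p) for x in(-p[3],0,p[3])]+[box(0,0,(24,12),0,70,p)]
def mask(c,roi):
    x,y,w,h=roi; g=c["img"].astype(int); m=((g[...,1]-g[...,2]>12)&(g[...,1]-g[...,0]>8)).astype(np.uint8)
    l,q=cv2.connectedComponents(m)
    k=np.zeros_like(m); k[y:y+h,x:x+w]=m[y:y+h,x:x+w]; return k
mt=mask(t,(183,167,40,22)); ms=mask(s,(246,244,32,52))
print("mask px",mt.sum(),ms.sum())
def cost(p,cs): 
    r=0
    for c,m in cs: 
        q=render(c,sprue(p),m.shape); r+=1-np.minimum(q,m).sum()/np.maximum(q,m).sum()
    return r
for cs in([(t,mt)],[(s,ms)],[(t,mt),(s,ms)]):
    b=min((minimize(cost,[620+dx,217,a,57],args=(cs,),method="Nelder-Mead",options=dict(initial_simplex=np.array([[620+dx,217,a,57],[635+dx,217,a,57],[620+dx,232,a,57],[620+dx,217,a+.2,57],[620+dx,217,a,63]]),maxiter=250)) for a in(-1.9,-1.7) for dx in (0,8)),key=lambda r:r.fun)
    print("sprue",b.x.round(2),b.fun)
E
python3 meas.py
```

```text
stub [514.  366.5  70. ] [514.2 368.8  70. ]
bore [452.7 175.9  72. ] [453.5 179.3  72. ]
dot1 [ 585. -104.   30.] [ 581.4 -104.5   30. ]
dot2 [ 593.8 -208.8   30. ] [ 591.7 -210.9   30. ]
dot3 [ 602.7 -316.    30. ] [ 600.1 -317.1   30. ]
pocket1 far rim corners [[ 381.9  -68.9   30. ]
 [ 407.  -377.9   30. ]]
mask px 205 304
sprue [629.57 220.18  -1.81  60.14] 0.17343175411224365
sprue [629.   218.5   -1.8   60.51] 0.22556519508361816
sprue [629.38 219.34  -1.8   59.84] 0.4129408597946167
```

```bash
cat >go.py <<'E'
import sys; from h import *; from bench import manip
# usage: go.py x y z yaw(of tool y) -> shifts/turn in row units from the present pose
x,y,z,w=map(float,sys.argv[1:5]); s=manip.sense(); r=R.from_quat(s["tcp_rot"])
tgt=R.from_matrix(np.c_[[np.sin(w),-np.cos(w),0],[np.cos(w),np.sin(w),0],[0,0,-1]])
yv=r.as_matrix()[:,1]
if np.dot(yv,tgt.as_matrix()[:,1])<0 and len(sys.argv)<6: tgt=tgt*R.from_euler("z",np.pi)
print("shift",(r.inv().apply(np.array([x,y,z])-s["ee_pos"])/250).round(4),"turn",((r.inv()*tgt).as_rotvec()/2/np.pi).round(4))
print("t",round(s["t"],2),"pos",s["ee_pos"].round(1),"yaw",np.arctan2(yv[1],yv[0]).round(3),"w",s["grip_width"].round(3),"gf",s["gripper_force"],"F",s["wrist_force"].round(1),"j",s["joint_positions"].round(2))
E
python3 go.py 514 367.5 150 1.9
```

```text
Traceback (most recent call last):
  File "go.py", line 4, in <module>
    tgt=R.from_matrix(np.c_[[np.sin(w),-np.cos(w),0],[np.cos(w),np.sin(w),0],[0,0,-1]])
  File "scipy/spatial/transform/_rotation.pyx", line 1143, in scipy.spatial.transform._rotation.Rotation.from_matrix
ValueError: Non-positive determinant (left-handed or null coordinate frame) in rotation matrix 0: [[ 0.94630009 -0.32328957  0.        ]
 [ 0.32328957  0.94630009  0.        ]
 [ 0.          0.         -1.        ]].
```

```bash
sed -i 's/\[np.sin(w),-np.cos(w),0\]/[-np.sin(w),np.cos(w),0]/' go.py; python3 go.py 514 367.5 150 1.9
```

```text
shift [-1.4132 -0.4034  0.3558] turn [-1.000e-04 -1.000e-04 -1.092e-01]Traceback (most recent call last):
  File "go.py", line 8, in <module>
    print("t",round(s["t"],2),"pos",s["ee_pos"].round(1),"yaw",np.arctan2(yv[1],yv[0]).round(3),"w",s["grip_width"].round(3),"gf",s["gripper_force"],"F",s["wrist_force"].round(1),"j",s["joint_positions"].round(2))
                                                                                                    ^^^^^^^^^^^^^^^^^^^^^
AttributeError: 'float' object has no attribute 'round'
```

```bash
sed -i 's/s\["grip_width"\].round(3)/round(s["grip_width"],3)/' go.py
python3 -m pendant '[{"jaw":-1,"tx":-0.9,"ty":-0.25,"tz":0.2,"az":-0.109},{"jaw":-1,"tx":-0.9,"ty":-0.25,"tz":0.2,"az":-0.109},{"jaw":-1,"tx":-0.9,"ty":-0.25,"tz":0.2,"az":-0.109},{"jaw":-1,"tx":-0.9,"ty":-0.25,"tz":0.2,"az":-0.109},{"jaw":-1,"tx":-0.9,"ty":-0.25,"tz":0.2,"az":-0.109}]' 60
python3 go.py 514 367.5 100 1.9
```

```text
shift [-1.4132 -0.4032  0.5558] turn [-1.000e-04 -1.000e-04 -1.092e-01]
t 0.2 pos [218.2 585.5 238.9] yaw 1.214 w 0.999 gf 0.0 F [ 0.1 -0.9 -0.9] j [ 1.12  0.49  1.35  0.    1.3  -0.1 ]$[0]: bad value
```

```bash

python3 -m pendant '[{"jaw":-1,"tx":-0.9,"ty":-0.25,"tz":0.2,"ax":0,"ay":0,"az":-0.109},{"jaw":-1,"tx":-0.9,"ty":-0.25,"tz":0.2,"ax":0,"ay":0,"az":-0.109},{"jaw":-1,"tx":-0.9,"ty":-0.25,"tz":0.2,"ax":0,"ay":0,"az":-0.109},{"jaw":-1,"tx":-0.9,"ty":-0.25,"tz":0.2,"ax":0,"ay":0,"az":-0.109},{"jaw":-1,"tx":-0.9,"ty":-0.25,"tz":0.2,"ax":0,"ay":0,"az":-0.109}]' 60
python3 go.py 514 367.5 100 1.9
```

```text
t: 0.82
ee_pos: [409.7, 445.9, 188.2]
tcp_rot: [-0.163, 0.987, -0.001, -0.0]
wrist_force: [0.4, 1.4, -0.3]
grip_width: 1.002
gripper_force: 0.0
shift [-0.2942 -0.4308  0.3531] turn [-0.0002 -0.0002 -0.0002]
t 0.82 pos [409.7 445.9 188.2] yaw 1.899 w 1.002 gf 0.0 F [ 0.4  1.4 -0.3] j [ 0.73  0.52  1.46 -0.    1.17 -1.17]
```

```bash

python3 -m pendant '[{"jaw":-1,"tx":-0.294,"ty":-0.431,"tz":0.2,"ax":0,"ay":0,"az":0},{"jaw":-1,"tx":-0.294,"ty":-0.431,"tz":0.35,"ax":0,"ay":0,"az":0},{"jaw":-1,"tx":-0.294,"ty":-0.431,"tz":0.35,"ax":0,"ay":0,"az":0},{"jaw":-1,"tx":-0.294,"ty":-0.431,"tz":0.35,"ax":0,"ay":0,"az":0},{"jaw":-1,"tx":-0.294,"ty":-0.431,"tz":0.35,"ax":0,"ay":0,"az":0}]' 60
python3 go.py 514 367.5 45 1.9
```

```text
t: 1.45
ee_pos: [511.1, 371.0, 102.4]
tcp_rot: [-0.163, 0.987, 0.0, 0.0]
wrist_force: [0.3, -0.2, 0.3]
grip_width: 0.997
gripper_force: 0.0
shift [-0.0064 -0.0172  0.2295] turn [ 0.0001  0.0001 -0.0002]
t 1.45 pos [511.1 371.  102.4] yaw 1.899 w 0.997 gf 0.0 F [ 0.3 -0.2  0.3] j [ 0.53  0.65  1.47  0.    1.02 -1.37]
```

```bash

python3 -m pendant '[{"jaw":-1,"tx":-0.005,"ty":-0.012,"tz":0.12,"ax":0,"ay":0,"az":0},{"jaw":-1,"tx":-0.005,"ty":-0.012,"tz":0.23,"ax":0,"ay":0,"az":0},{"jaw":-1,"tx":-0.005,"ty":-0.012,"tz":0.23,"ax":0,"ay":0,"az":0},{"jaw":-1,"tx":-0.005,"ty":-0.012,"tz":0.23,"ax":0,"ay":0,"az":0}]' 60
python3 go.py 514 367.5 45 1.9
python3 - <<'E'
from h import *
t=cam("top");s=cam("scene")
a=cv2.resize(t["img"][170:240,125:205],(400,350),interpolation=cv2.INTER_CUBIC)
b=cv2.resize(s["img"][240:345,265:385],(400,350),interpolation=cv2.INTER_CUBIC)
cv2.imwrite("pics/grasp1.png",np.hstack([a,b]))
E
```

```text
t: 1.95
ee_pos: [513.9, 368.7, 45.8]
tcp_rot: [-0.164, 0.987, 0.0, 0.001]
wrist_force: [-0.9, -0.3, 0.9]
grip_width: 1.002
gripper_force: 0.0
shift [ 0.0012 -0.0048  0.0033] turn [ 0.0001  0.0003 -0.0001]
t 1.95 pos [513.9 368.7  45.8] yaw 1.9 w 1.002 gf 0.0 F [-0.9 -0.3  0.9] j [ 0.53  0.73  1.5   0.    0.91 -1.37]
```

View pics/grasp1.png

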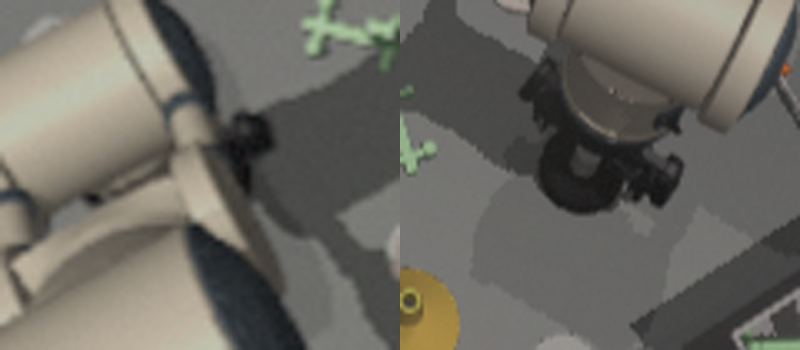

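The scene crop shows the stub at (585,160) between the two open fingers, with the wheel below. I'll close and lift.

```bash

python3 -m pendant '[{"jaw":1,"tx":0,"ty":0,"tz":0,"ax":0,"ay":0,"az":0},{"jaw":1,"tx":0,"ty":0,"tz":0,"ax":0,"ay":0,"az":0},{"jaw":1,"tx":0,"ty":0,"tz":0,"ax":0,"ay":0,"az":0},{"jaw":1,"tx":0,"ty":0,"tz":0,"ax":0,"ay":0,"az":0},{"jaw":1,"tx":0,"ty":0,"tz":0,"ax":0,"ay":0,"az":0}]' 70
python3 go.py 476.6 -113.4 160 1.9
```

```text
t: 2.68
ee_pos: [513.8, 367.7, 44.5]
tcp_rot: [-0.163, 0.987, -0.0, 0.0]
wrist_force: [-1.3, -0.9, 6.0]
grip_width: 0.265
gripper_force: 68.3
shift [ 0.7609 -1.7739 -0.4622] turn [-0.      0.     -0.0002]
t 2.67 pos [513.8 367.7  44.5] yaw 1.899 w 0.265 gf 68.31971168518066 F [-1.3 -0.9  6. ] j [ 0.53  0.73  1.5  -0.    0.91 -1.37]
```

```bash

python3 -m pendant '[{"jaw":1,"tx":0,"ty":0,"tz":-0.2,"ax":0,"ay":0,"az":0},{"jaw":1,"tx":0,"ty":0,"tz":-0.46,"ax":0,"ay":0,"az":0},{"jaw":1,"tx":0.1,"ty":-0.2,"tz":-0.46,"ax":0,"ay":0,"az":0},{"jaw":1,"tx":0.2,"ty":-0.4,"tz":-0.46,"ax":0,"ay":0,"az":0},{"jaw":1,"tx":0.3,"ty":-0.6,"tz":-0.46,"ax":0,"ay":0,"az":0}]' 70
python3 go.py 476.6 -113.4 160 1.9
```

```text
t: 3.3
ee_pos: [490.5, 200.0, 159.2]
tcp_rot: [-0.164, 0.987, -0.0, 0.0]
wrist_force: [1.5, -0.5, -2.2]
grip_width: 0.26
gripper_force: 69.5
shift [ 0.4572 -1.1688 -0.0029] turn [-0.      0.     -0.0001]
t 3.3 pos [490.5 200.  159.2] yaw 1.899 w 0.26 gf 69.52206015586853 F [ 1.5 -0.5 -2.2] j [ 0.27  0.46  1.68 -0.    1.01 -1.62]
```

```bash

python3 -m pendant '[{"jaw":1,"tx":0.09,"ty":-0.23,"tz":0,"ax":0,"ay":0,"az":0},{"jaw":1,"tx":0.18,"ty":-0.46,"tz":0,"ax":0,"ay":0,"az":0},{"jaw":1,"tx":0.27,"ty":-0.69,"tz":0,"ax":0,"ay":0,"az":0},{"jaw":1,"tx":0.36,"ty":-0.92,"tz":0,"ax":0,"ay":0,"az":0},{"jaw":1,"tx":0.39,"ty":-1.0,"tz":0,"ax":0,"ay":0,"az":0}]' 70
python3 go.py 476.6 -113.4 100 1.9
```

```text
t: 3.92
ee_pos: [478.9, -69.5, 159.2]
tcp_rot: [-0.162, 0.987, -0.0, -0.0]
wrist_force: [0.1, 0.9, -2.0]
grip_width: 0.258
gripper_force: 69.3
shift [ 0.065  -0.1635  0.2368] turn [-0.     -0.     -0.0006]
t 3.92 pos [478.9 -69.5 159.2] yaw 1.896 w 0.258 gf 69.31742191314697 F [ 0.1  0.9 -2. ] j [-0.27  0.4   1.78 -0.    0.95 -2.16]
```

```bash

python3 -m pendant '[{"jaw":1,"tx":0.065,"ty":-0.163,"tz":0,"ax":0,"ay":0,"az":0},{"jaw":1,"tx":0.065,"ty":-0.163,"tz":0.1,"ax":0,"ay":0,"az":0},{"jaw":1,"tx":0.065,"ty":-0.163,"tz":0.22,"ax":0,"ay":0,"az":0},{"jaw":1,"tx":0.065,"ty":-0.163,"tz":0.22,"ax":0,"ay":0,"az":0},{"jaw":1,"tx":0.065,"ty":-0.163,"tz":0.22,"ax":0,"ay":0,"az":0}]' 70
python3 go.py 476.6 -113.4 57 1.9
python3 - <<'E'
from h import *
s=cam("scene")
b=cv2.resize(s["img"][95:215,160:320],(800,600),interpolation=cv2.INTER_CUBIC)
cv2.imwrite("pics/place1.png",b)
E
```

```text
t: 4.55
ee_pos: [477.4, -110.3, 105.0]
tcp_rot: [-0.163, 0.987, -0.0, 0.0]
wrist_force: [1.0, -0.1, -1.2]
grip_width: 0.267
gripper_force: 69.5
shift [ 0.007  -0.0106  0.1919] turn [-0.      0.     -0.0002]
t 4.55 pos [ 477.4 -110.3  105. ] yaw 1.899 w 0.267 gf 69.54291701316833 F [ 1.  -0.1 -1.2] j [-0.35  0.5   1.82  0.    0.82 -2.25]
```

View pics/place1.png

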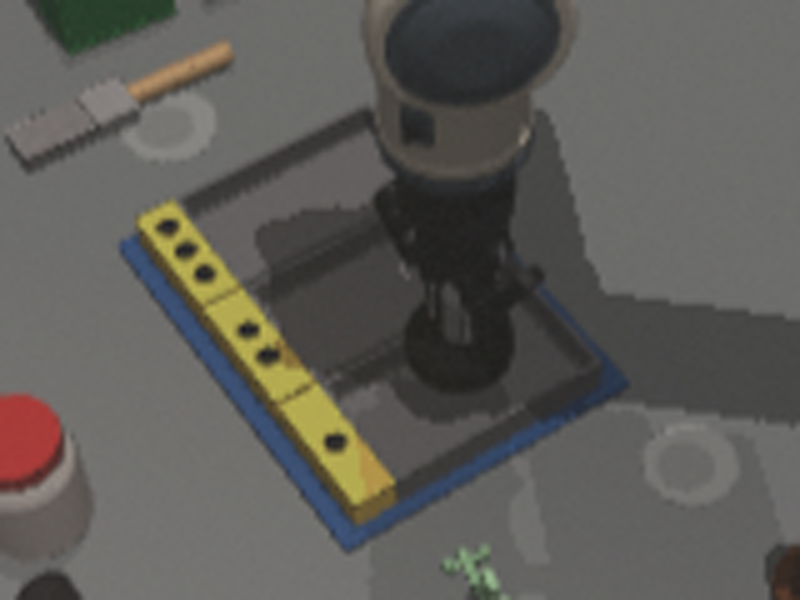

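The wheel at (460,345) hangs upright over the one-dot pocket. Next I'll lower it gently to the floor.

```bash

python3 -m pendant '[{"jaw":1,"tx":0.005,"ty":-0.009,"tz":0.08,"ax":0,"ay":0,"az":0},{"jaw":1,"tx":0.005,"ty":-0.009,"tz":0.15,"ax":0,"ay":0,"az":0},{"jaw":1,"tx":0.005,"ty":-0.009,"tz":0.18,"ax":0,"ay":0,"az":0},{"jaw":1,"tx":0.005,"ty":-0.009,"tz":0.188,"ax":0,"ay":0,"az":0},{"jaw":1,"tx":0.005,"ty":-0.009,"tz":0.193,"ax":0,"ay":0,"az":0}]' 70
python3 go.py 476.6 -113.4 56.5 1.9
```

```text
t: 5.22
ee_pos: [477.0, -112.9, 56.6]
tcp_rot: [-0.163, 0.987, -0.0, 0.0]
wrist_force: [0.3, -0.7, -1.9]
grip_width: 0.261
gripper_force: 69.5
shift [ 0.0021 -0.0012  0.0003] turn [-0.0001  0.0001 -0.0002]
t 5.22 pos [ 477.  -112.9   56.6] yaw 1.899 w 0.261 gf 69.54267740249634 F [ 0.3 -0.7 -1.9] j [-0.35  0.58  1.86  0.    0.7  -2.25]
```

```bash

python3 -m pendant '[{"jaw":1,"tx":0,"ty":0,"tz":0.003,"ax":0,"ay":0,"az":0},{"jaw":1,"tx":0,"ty":0,"tz":0.003,"ax":0,"ay":0,"az":0}]' 70
python3 -m pendant '[{"jaw":1,"tx":0,"ty":0,"tz":0.003,"ax":0,"ay":0,"az":0},{"jaw":1,"tx":0,"ty":0,"tz":0.003,"ax":0,"ay":0,"az":0}]' 70
```

```text
t: 5.48
ee_pos: [477.0, -112.9, 56.4]
tcp_rot: [-0.163, 0.987, -0.0, 0.001]
wrist_force: [-2.0, 2.0, 15.7]
grip_width: 0.262
gripper_force: 71.9
t: 5.72
ee_pos: [477.1, -112.9, 56.4]
tcp_rot: [-0.163, 0.987, -0.0, 0.001]
wrist_force: [-7.2, 3.8, 34.8]
grip_width: 0.262
gripper_force: 74.0
```

```bash

python3 -m pendant '[{"jaw":1,"tx":0,"ty":0,"tz":-0.004,"ax":0,"ay":0,"az":0},{"jaw":-1,"tx":0,"ty":0,"tz":-0.004,"ax":0,"ay":0,"az":0},{"jaw":-1,"tx":0,"ty":0,"tz":-0.004,"ax":0,"ay":0,"az":0},{"jaw":-1,"tx":0,"ty":0,"tz":-0.004,"ax":0,"ay":0,"az":0},{"jaw":-1,"tx":0,"ty":0,"tz":-0.004,"ax":0,"ay":0,"az":0}]' 60
python3 go.py 453 177.5 150 1.9
```

```text
t: 6.35
ee_pos: [476.6, -112.9, 55.5]
tcp_rot: [-0.163, 0.987, 0.0, -0.0]
wrist_force: [0.3, -0.6, 0.9]
grip_width: 1.001
gripper_force: 0.0
shift [-0.2848  1.1299 -0.3781] turn [ 0.     -0.     -0.0002]
t 6.35 pos [ 476.6 -112.9   55.5] yaw 1.899 w 1.001 gf 0.0 F [ 0.3 -0.6  0.9] j [-0.35  0.59  1.86 -0.    0.7  -2.25]
```

```bash

python3 -m pendant '[{"jaw":-1,"tx":0,"ty":0,"tz":-0.2,"ax":0,"ay":0,"az":0},{"jaw":-1,"tx":0,"ty":0,"tz":-0.37,"ax":0,"ay":0,"az":0},{"jaw":-1,"tx":-0.06,"ty":0.23,"tz":-0.37,"ax":0,"ay":0,"az":0},{"jaw":-1,"tx":-0.12,"ty":0.46,"tz":-0.37,"ax":0,"ay":0,"az":0},{"jaw":-1,"tx":-0.18,"ty":0.69,"tz":-0.37,"ax":0,"ay":0,"az":0}]' 60
python3 go.py 453 177.5 100 1.9
```

```text
t: 6.98
ee_pos: [463.4, 66.5, 148.2]
tcp_rot: [-0.163, 0.987, -0.0, 0.0]
wrist_force: [1.2, -0.2, 0.5]
grip_width: 1.0
gripper_force: 0.0
shift [-0.1033  0.4338  0.1928] turn [-0.      0.0001 -0.0003]
t 6.97 pos [463.4  66.5 148.2] yaw 1.898 w 1.0 gf 0.0 F [ 1.2 -0.2  0.5] j [ 0.01  0.4   1.83  0.    0.91 -1.88]
```

```bash

python3 -m pendant '[{"jaw":-1,"tx":-0.06,"ty":0.23,"tz":0,"ax":0,"ay":0,"az":0},{"jaw":-1,"tx":-0.103,"ty":0.434,"tz":0,"ax":0,"ay":0,"az":0},{"jaw":-1,"tx":-0.103,"ty":0.434,"tz":0.05,"ax":0,"ay":0,"az":0},{"jaw":-1,"tx":-0.103,"ty":0.434,"tz":0.1,"ax":0,"ay":0,"az":0},{"jaw":-1,"tx":-0.103,"ty":0.434,"tz":0.1,"ax":0,"ay":0,"az":0}]' 60
python3 go.py 453 177.5 42 1.9
python3 - <<'E'
from h import *
s=cam("scene");t=cam("top")
a=cv2.resize(t["img"][170:250,260:360],(400,320),interpolation=cv2.INTER_CUBIC)
b=cv2.resize(s["img"][180:270,245:345],(400,360),interpolation=cv2.INTER_CUBIC)
im=np.zeros((360,800,3),np.uint8); im[:320,:400]=a; im[:,400:]=b
cv2.imwrite("pics/g2.png",im)
E
```

```text
t: 7.6
ee_pos: [452.5, 174.8, 122.0]
tcp_rot: [-0.163, 0.987, -0.0, -0.001]
wrist_force: [-0.1, -0.3, 0.2]
grip_width: 1.002
gripper_force: 0.0
shift [-0.0059  0.0095  0.32  ] turn [ 0.     -0.0004 -0.0004]
t 7.6 pos [452.5 174.8 122. ] yaw 1.898 w 1.002 gf 0.0 F [-0.1 -0.3  0.2] j [ 0.25  0.47  1.82 -0.    0.86 -1.65]
```

View pics/g2.png

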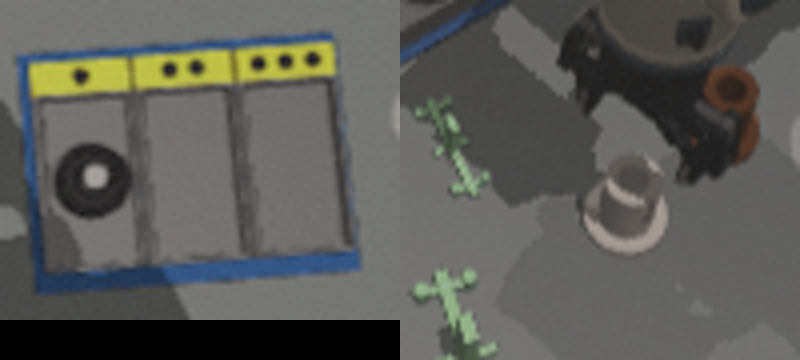

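The wheel lies flat in the one-dot pocket at (93,178), stub up. The bushing at (630,195) is below the gripper, and the brown look-alike at (733,88) is close to the right finger, so I'll check that clearance first.

```bash
python3 - <<'E'
from h import *
t=np.load("t.npy",allow_pickle=True).item(); s=np.load("s.npy",allow_pickle=True).item()
for z in (40,60,72): print(z,unproj(t,[[216.3,245.1]],z).round(),unproj(s,[[328.,202.]],z).round())
E
```

```text
40 [[351. 150.  40.]] [[321. 141.  40.]]
60 [[351. 149.  60.]] [[331. 149.  60.]]
72 [[350. 148.  72.]] [[337. 154.  72.]]
```

```bash

python3 -m pendant '[{"jaw":-1,"tx":-0.004,"ty":0.007,"tz":0.1,"ax":0,"ay":0,"az":0},{"jaw":-1,"tx":-0.004,"ty":0.007,"tz":0.22,"ax":0,"ay":0,"az":0},{"jaw":-1,"tx":-0.004,"ty":0.007,"tz":0.32,"ax":0,"ay":0,"az":0},{"jaw":-1,"tx":-0.004,"ty":0.007,"tz":0.32,"ax":0,"ay":0,"az":0}]' 60
python3 -m pendant '[{"jaw":1,"tx":0,"ty":0,"tz":0,"ax":0,"ay":0,"az":0},{"jaw":1,"tx":0,"ty":0,"tz":0,"ax":0,"ay":0,"az":0},{"jaw":1,"tx":0,"ty":0,"tz":0,"ax":0,"ay":0,"az":0},{"jaw":1,"tx":0,"ty":0,"tz":0,"ax":0,"ay":0,"az":0},{"jaw":1,"tx":0,"ty":0,"tz":0,"ax":0,"ay":0,"az":0}]' 70
python3 go.py 486.1 -219 155 1.9
```

```text
t: 8.2
ee_pos: [452.9, 177.2, 42.2]
tcp_rot: [-0.163, 0.987, -0.0, -0.001]
wrist_force: [-0.2, -0.2, 0.8]
grip_width: 0.999
gripper_force: 0.0
t: 8.82
ee_pos: [454.1, 178.0, 44.3]
tcp_rot: [-0.163, 0.987, 0.0, 0.001]
wrist_force: [-0.7, -1.6, 15.3]
grip_width: 0.523
gripper_force: 69.3
shift [ 0.3895 -1.5446 -0.4433] turn [-0.      0.0003 -0.0002]
t 8.82 pos [454.1 178.   44.3] yaw 1.899 w 0.523 gf 69.25957560539246 F [-0.7 -1.6 15.3] j [ 0.25  0.61  1.87 -0.    0.66 -1.65]
```

```bash

python3 -m pendant '[{"jaw":1,"tx":0,"ty":0,"tz":-0.2,"ax":0,"ay":0,"az":0},{"jaw":1,"tx":0,"ty":0,"tz":-0.42,"ax":0,"ay":0,"az":0},{"jaw":1,"tx":0.05,"ty":-0.2,"tz":-0.5,"ax":0,"ay":0,"az":0},{"jaw":1,"tx":0.1,"ty":-0.42,"tz":-0.5,"ax":0,"ay":0,"az":0},{"jaw":1,"tx":0.16,"ty":-0.64,"tz":-0.5,"ax":0,"ay":0,"az":0}]' 70
python3 go.py 486.1 -219 165 1.9
```

```text
t: 9.45
ee_pos: [467.4, 12.0, 169.1]
tcp_rot: [-0.164, 0.987, -0.0, 0.001]
wrist_force: [0.6, 0.2, -2.1]
grip_width: 0.521
gripper_force: 72.1
shift [ 0.2278 -0.8987  0.0169] turn [-0.0002  0.0003 -0.0001]
t 9.45 pos [467.4  12.  169.1] yaw 1.9 w 0.521 gf 72.08251476287842 F [ 0.6  0.2 -2.1] j [-0.1   0.37  1.81 -0.    0.96 -2.  ]
```

```bash

python3 -m pendant '[{"jaw":1,"tx":0.05,"ty":-0.23,"tz":0,"ax":0,"ay":0,"az":0},{"jaw":1,"tx":0.11,"ty":-0.46,"tz":0,"ax":0,"ay":0,"az":0},{"jaw":1,"tx":0.17,"ty":-0.69,"tz":0,"ax":0,"ay":0,"az":0},{"jaw":1,"tx":0.22,"ty":-0.88,"tz":0,"ax":0,"ay":0,"az":0},{"jaw":1,"tx":0.22,"ty":-0.88,"tz":0,"ax":0,"ay":0,"az":0}]' 70
python3 go.py 486.1 -219 100 1.9
```

```text
t: 10.07
ee_pos: [486.2, -215.7, 168.6]
tcp_rot: [-0.162, 0.987, -0.001, 0.001]
wrist_force: [-0.7, 0.5, -1.8]
grip_width: 0.521
gripper_force: 72.3
shift [ 0.0049 -0.0119  0.2743] turn [-0.0003  0.0002 -0.0007]
t 10.07 pos [ 486.2 -215.7  168.6] yaw 1.895 w 0.521 gf 72.30533838272095 F [-0.7  0.5 -1.8] j [-0.53  0.45  1.66 -0.    1.03 -2.42]
```

```bash

python3 -m pendant '[{"jaw":1,"tx":0.004,"ty":-0.011,"tz":0.1,"ax":0,"ay":0,"az":0},{"jaw":1,"tx":0.004,"ty":-0.011,"tz":0.25,"ax":0,"ay":0,"az":0},{"jaw":1,"tx":0.004,"ty":-0.011,"tz":0.36,"ax":0,"ay":0,"az":0},{"jaw":1,"tx":0.004,"ty":-0.011,"tz":0.42,"ax":0,"ay":0,"az":0},{"jaw":1,"tx":0.004,"ty":-0.011,"tz":0.43,"ax":0,"ay":0,"az":0}]' 70
python3 go.py 486.1 -219 56.5 1.9
```

```text
t: 10.7
ee_pos: [485.7, -214.8, 60.3]
tcp_rot: [-0.163, 0.987, 0.0, -0.0]
wrist_force: [0.1, -0.4, -1.0]
grip_width: 0.524
gripper_force: 72.3
shift [ 0.0039 -0.0163  0.0154] turn [ 0.0001 -0.0001 -0.0001]
t 10.7 pos [ 485.7 -214.8   60.3] yaw 1.899 w 0.524 gf 72.30521321296692 F [ 0.1 -0.4 -1. ] j [-0.53  0.61  1.75  0.    0.78 -2.43]
```

```bash

python3 -m pendant '[{"jaw":1,"tx":0.004,"ty":-0.012,"tz":0.008,"ax":0,"ay":0,"az":0},{"jaw":1,"tx":0.004,"ty":-0.012,"tz":0.013,"ax":0,"ay":0,"az":0},{"jaw":1,"tx":0.004,"ty":-0.012,"tz":0.015,"ax":0,"ay":0,"az":0}]' 70
python3 -m pendant '[{"jaw":1,"tx":0,"ty":0,"tz":0.003,"ax":0,"ay":0,"az":0},{"jaw":1,"tx":0,"ty":0,"tz":0.003,"ax":0,"ay":0,"az":0}]' 70
```

```text
t: 11.08
ee_pos: [486.1, -218.7, 57.2]
tcp_rot: [-0.163, 0.987, -0.0, 0.0]
wrist_force: [-0.4, 0.8, -1.5]
grip_width: 0.522
gripper_force: 72.3
t: 11.32
ee_pos: [486.0, -218.6, 56.4]
tcp_rot: [-0.163, 0.987, -0.0, 0.0]
wrist_force: [-0.0, -1.2, 4.8]
grip_width: 0.524
gripper_force: 73.2
```

Contact at the expected height. I'll release.

```bash

python3 -m pendant '[{"jaw":-1,"tx":0,"ty":0,"tz":0,"ax":0,"ay":0,"az":0},{"jaw":-1,"tx":0,"ty":0,"tz":0,"ax":0,"ay":0,"az":0},{"jaw":-1,"tx":0,"ty":0,"tz":0,"ax":0,"ay":0,"az":0},{"jaw":-1,"tx":0,"ty":0,"tz":0,"ax":0,"ay":0,"az":0}]' 60
python3 -m pendant '[{"jaw":-1,"tx":0,"ty":0,"tz":-0.2,"ax":0,"ay":0,"az":0},{"jaw":-1,"tx":0,"ty":0,"tz":-0.45,"ax":0,"ay":0,"az":0},{"jaw":-1,"tx":0,"ty":0.1,"tz":-0.5,"ax":0,"ay":0,"az":0},{"jaw":-1,"tx":0,"ty":0.3,"tz":-0.5,"ax":0,"ay":0,"az":0},{"jaw":-1,"tx":0,"ty":0.5,"tz":-0.5,"ax":0,"ay":0,"az":0}]' 60
python3 go.py 629.3 219.3 140 2.91
```

```text
t: 11.82
ee_pos: [485.9, -218.5, 56.0]
tcp_rot: [-0.163, 0.987, -0.0, 0.0]
wrist_force: [0.2, 0.6, 0.1]
grip_width: 1.002
gripper_force: 0.0
t: 12.45
ee_pos: [444.6, -98.7, 180.8]
tcp_rot: [-0.163, 0.987, 0.0, -0.0]
wrist_force: [0.0, 1.6, -0.5]
grip_width: 0.998
gripper_force: 0.0
shift [-1.1087  0.9669  0.1634] turn [ 1.00e-04 -0.00e+00 -1.61e-01]
t 12.45 pos [444.6 -98.7 180.8] yaw 1.898 w 0.998 gf 0.0 F [ 0.   1.6 -0.5] j [-0.35  0.34  1.82  0.    0.98 -2.25]
```

```bash

python3 -m pendant '[{"jaw":-1,"tx":-0.17,"ty":0.15,"tz":0,"ax":0,"ay":0,"az":-0.029},{"jaw":-1,"tx":-0.34,"ty":0.3,"tz":0,"ax":0,"ay":0,"az":-0.058},{"jaw":-1,"tx":-0.51,"ty":0.45,"tz":0,"ax":0,"ay":0,"az":-0.087},{"jaw":-1,"tx":-0.68,"ty":0.6,"tz":0,"ax":0,"ay":0,"az":-0.116},{"jaw":-1,"tx":-0.8,"ty":0.72,"tz":0.05,"ax":0,"ay":0,"az":-0.145}]' 60
python3 go.py 629.3 219.3 120 2.91
```

```text
t: 13.08
ee_pos: [577.8, 137.2, 168.5]
tcp_rot: [-0.584, 0.812, -0.0, 0.001]
wrist_force: [0.1, -0.7, -0.0]
grip_width: 1.002
gripper_force: 0.0
shift [-0.3768 -0.0904  0.1943] turn [-0.0002  0.0001 -0.0148]
t 13.07 pos [577.8 137.2 168.5] yaw 2.817 w 1.002 gf 0.0 F [ 0.1 -0.7 -0. ] j [ 0.13  0.53  1.51  0.    1.11 -2.68]
```

```bash

python3 -m pendant '[{"jaw":-1,"tx":-0.2,"ty":-0.05,"tz":0.1,"ax":0,"ay":0,"az":-0.015},{"jaw":-1,"tx":-0.377,"ty":-0.09,"tz":0.19,"ax":0,"ay":0,"az":-0.015},{"jaw":-1,"tx":-0.377,"ty":-0.09,"tz":0.19,"ax":0,"ay":0,"az":-0.015},{"jaw":-1,"tx":-0.377,"ty":-0.09,"tz":0.19,"ax":0,"ay":0,"az":-0.015},{"jaw":-1,"tx":-0.377,"ty":-0.09,"tz":0.19,"ax":0,"ay":0,"az":-0.015}]' 60
python3 go.py 629.3 219.3 44 2.91
python3 - <<'E'
from h import *
s=cam("scene");t=cam("top")
a=cv2.resize(t["img"][170:250,260:360],(400,320),interpolation=cv2.INTER_CUBIC)
b=cv2.resize(s["img"][215:305,215:315],(400,360),interpolation=cv2.INTER_CUBIC)
im=np.zeros((360,800,3),np.uint8); im[:320,:400]=a; im[:,400:]=b
cv2.imwrite("pics/g3.png",im)
E
```

```text
t: 13.7
ee_pos: [628.6, 215.7, 121.6]
tcp_rot: [-0.618, 0.786, -0.0, 0.0]
wrist_force: [-0.3, -0.4, 0.9]
grip_width: 0.998
gripper_force: 0.0
shift [-0.0147  0.0009  0.3104] turn [-0.      0.     -0.0011]
t 13.7 pos [628.6 215.7 121.6] yaw 2.903 w 0.998 gf 0.0 F [-0.3 -0.4  0.9] j [ 0.24  0.67  1.36 -0.    1.11 -2.66]
```

View pics/g3.png

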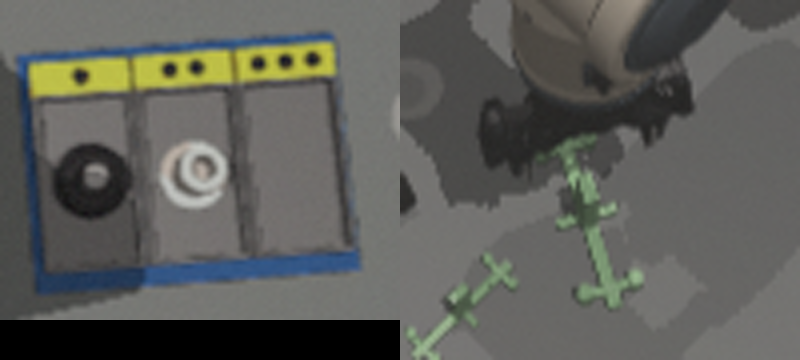

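The bushing stands on its flange in the two-dot pocket at (195,173). The sprue at (590,210) lies in line below the open gripper, with its post between the fingers.

```bash

python3 -m pendant '[{"jaw":-1,"tx":-0.01,"ty":0,"tz":0.1,"ax":0,"ay":0,"az":-0.001},{"jaw":-1,"tx":-0.01,"ty":0,"tz":0.2,"ax":0,"ay":0,"az":-0.001},{"jaw":-1,"tx":-0.01,"ty":0,"tz":0.31,"ax":0,"ay":0,"az":-0.001},{"jaw":-1,"tx":-0.01,"ty":0,"tz":0.31,"ax":0,"ay":0,"az":-0.001}]' 60
python3 -m pendant '[{"jaw":1,"tx":0,"ty":0,"tz":0,"ax":0,"ay":0,"az":0},{"jaw":1,"tx":0,"ty":0,"tz":0,"ax":0,"ay":0,"az":0},{"jaw":1,"tx":0,"ty":0,"tz":0,"ax":0,"ay":0,"az":0},{"jaw":1,"tx":0,"ty":0,"tz":0,"ax":0,"ay":0,"az":0},{"jaw":1,"tx":0,"ty":0,"tz":0,"ax":0,"ay":0,"az":0}]' 60
python3 go.py 494.8 -325.7 160 1.656
```

```text
t: 14.3
ee_pos: [628.3, 218.1, 42.3]
tcp_rot: [-0.621, 0.784, 0.001, -0.001]
wrist_force: [0.8, -0.4, 1.1]
grip_width: 1.001
gripper_force: 0.0
t: 14.92
ee_pos: [629.6, 218.9, 43.8]
tcp_rot: [-0.621, 0.784, -0.0, 0.0]
wrist_force: [-1.1, -0.3, 4.0]
grip_width: 0.131
gripper_force: 60.4
shift [ 2.244   0.0257 -0.465 ] turn [-0.      0.      0.1997]
t 14.93 pos [629.6 218.9  43.8] yaw 2.91 w 0.131 gf 60.434449911117554 F [-1.1 -0.3  4. ] j [ 0.25  0.77  1.41 -0.    0.97 -2.67]
```

```bash

python3 -m pendant '[{"jaw":1,"tx":0,"ty":0,"tz":-0.2,"ax":0,"ay":0,"az":0},{"jaw":1,"tx":0,"ty":0,"tz":-0.42,"ax":0,"ay":0,"az":0},{"jaw":1,"tx":0.2,"ty":0,"tz":-0.5,"ax":0,"ay":0,"az":0},{"jaw":1,"tx":0.44,"ty":0.01,"tz":-0.5,"ax":0,"ay":0,"az":0},{"jaw":1,"tx":0.68,"ty":0.01,"tz":-0.5,"ax":0,"ay":0,"az":0}]' 60
python3 -m pendant '[{"jaw":1,"tx":0.23,"ty":0,"tz":0,"ax":0,"ay":0,"az":0.025},{"jaw":1,"tx":0.46,"ty":0,"tz":0,"ax":0,"ay":0,"az":0.05},{"jaw":1,"tx":0.69,"ty":0,"tz":0,"ax":0,"ay":0,"az":0.075},{"jaw":1,"tx":0.92,"ty":0.01,"tz":0,"ax":0,"ay":0,"az":0.1},{"jaw":1,"tx":1.0,"ty":0.01,"tz":0,"ax":0,"ay":0,"az":0.125}]' 60
python3 go.py 494.8 -325.7 160 1.656
```

```text
t: 15.55
ee_pos: [587.5, 52.6, 168.9]
tcp_rot: [-0.621, 0.784, -0.0, 0.0]
wrist_force: [1.3, -0.9, -0.5]
grip_width: 0.131
gripper_force: 59.6
t: 16.18
ee_pos: [527.4, -191.7, 168.6]
tcp_rot: [-0.27, 0.963, -0.0, -0.0]
wrist_force: [1.1, 0.6, -0.6]
grip_width: 0.129
gripper_force: 59.6
shift [ 0.3901 -0.3903  0.0345] turn [-0.0001 -0.      0.0734]
t 16.18 pos [ 527.4 -191.7  168.6] yaw 2.117 w 0.129 gf 59.57218408584595 F [ 1.1  0.6 -0.6] j [-0.45  0.48  1.59 -0.    1.07 -2.57]
```

```bash

python3 -m pendant '[{"jaw":1,"tx":0.15,"ty":-0.15,"tz":0,"ax":0,"ay":0,"az":0.025},{"jaw":1,"tx":0.3,"ty":-0.3,"tz":0,"ax":0,"ay":0,"az":0.05},{"jaw":1,"tx":0.39,"ty":-0.39,"tz":0,"ax":0,"ay":0,"az":0.073},{"jaw":1,"tx":0.39,"ty":-0.39,"tz":0.1,"ax":0,"ay":0,"az":0.073},{"jaw":1,"tx":0.39,"ty":-0.39,"tz":0.25,"ax":0,"ay":0,"az":0.073}]' 60
python3 go.py 494.8 -325.7 57 1.656
python3 - <<'E'
from h import *
s=cam("scene")
cv2.imwrite("pics/place3.png",cv2.resize(s["img"][95:215,160:320],(800,600),interpolation=cv2.INTER_CUBIC))
E
```

```text
t: 16.8
ee_pos: [497.2, -324.0, 106.1]
tcp_rot: [-0.047, 0.999, -0.001, 0.001]
wrist_force: [0.1, 0.0, -1.2]
grip_width: 0.136
gripper_force: 59.7
shift [ 0.0105 -0.0054  0.1965] turn [-0.0003  0.0003  0.0015]
t 16.8 pos [ 497.2 -324.   106.1] yaw 1.665 w 0.136 gf 59.66732203960419 F [ 0.1  0.  -1.2] j [-0.68  0.6   1.57  0.    0.97 -2.34]
```

View pics/place3.png

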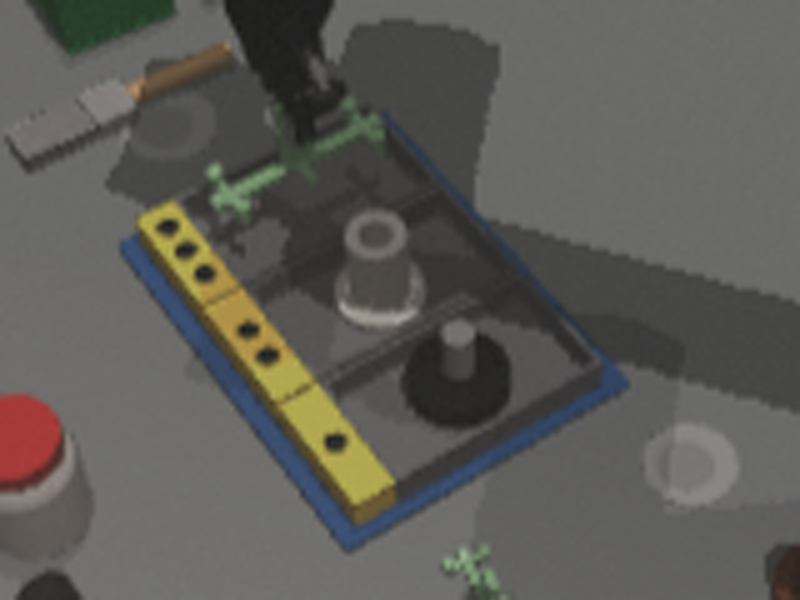

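The sprue, from (225,190) to (370,125), hangs level over the three-dot pocket and parallel to its walls. The wheel and bushing are seated. Lowering now.

```bash

python3 -m pendant '[{"jaw":1,"tx":0.008,"ty":-0.005,"tz":0.06,"ax":0,"ay":0,"az":0.001},{"jaw":1,"tx":0.008,"ty":-0.005,"tz":0.13,"ax":0,"ay":0,"az":0.001},{"jaw":1,"tx":0.008,"ty":-0.005,"tz":0.17,"ax":0,"ay":0,"az":0.001},{"jaw":1,"tx":0.008,"ty":-0.005,"tz":0.18,"ax":0,"ay":0,"az":0.001},{"jaw":1,"tx":0.008,"ty":-0.005,"tz":0.185,"ax":0,"ay":0,"az":0.001}]' 60
python3 go.py 494.8 -325.7 56 1.656
```

```text
t: 17.48
ee_pos: [495.2, -324.6, 60.0]
tcp_rot: [-0.045, 0.999, -0.0, 0.0]
wrist_force: [-0.1, -0.2, -0.7]
grip_width: 0.131
gripper_force: 59.6
shift [ 0.002  -0.0044  0.0161] turn [-0.0001  0.0001  0.0007]
t 17.48 pos [ 495.2 -324.6   60. ] yaw 1.66 w 0.131 gf 59.59676742553711 F [-0.1 -0.2 -0.7] j [-0.68  0.67  1.6  -0.    0.87 -2.34]
```

```bash

python3 -m pendant '[{"jaw":1,"tx":0,"ty":-0.003,"tz":0.006,"ax":0,"ay":0,"az":0},{"jaw":1,"tx":0,"ty":-0.003,"tz":0.011,"ax":0,"ay":0,"az":0},{"jaw":1,"tx":0,"ty":-0.003,"tz":0.014,"ax":0,"ay":0,"az":0}]' 60
python3 -m pendant '[{"jaw":1,"tx":0,"ty":0,"tz":0.003,"ax":0,"ay":0,"az":0},{"jaw":1,"tx":0,"ty":0,"tz":0.003,"ax":0,"ay":0,"az":0}]' 60
```

```text
t: 17.85
ee_pos: [495.1, -325.2, 56.4]
tcp_rot: [-0.045, 0.999, -0.0, 0.0]
wrist_force: [-1.0, -0.1, -0.4]
grip_width: 0.132
gripper_force: 59.6
t: 18.1
ee_pos: [495.1, -325.2, 55.8]
tcp_rot: [-0.045, 0.999, -0.0, 0.0]
wrist_force: [-1.1, 0.6, 4.6]
grip_width: 0.131
gripper_force: 60.2
```

```bash

python3 -m pendant '[{"jaw":-1,"tx":0,"ty":0,"tz":0,"ax":0,"ay":0,"az":0},{"jaw":-1,"tx":0,"ty":0,"tz":0,"ax":0,"ay":0,"az":0},{"jaw":-1,"tx":0,"ty":0,"tz":0,"ax":0,"ay":0,"az":0},{"jaw":-1,"tx":0,"ty":0,"tz":0,"ax":0,"ay":0,"az":0}]' 60
python3 -m pendant '[{"jaw":-1,"tx":0,"ty":0,"tz":-0.15,"ax":0,"ay":0,"az":0},{"jaw":-1,"tx":0,"ty":0,"tz":-0.35,"ax":0,"ay":0,"az":0},{"jaw":-1,"tx":0,"ty":0,"tz":-0.55,"ax":0,"ay":0,"az":0},{"jaw":-1,"tx":0.1,"ty":-0.2,"tz":-0.6,"ax":0,"ay":0,"az":0},{"jaw":-1,"tx":0.2,"ty":-0.4,"tz":-0.6,"ax":0,"ay":0,"az":0}]' 60
python3 - <<'E'
from h import *
s=cam("scene");t=cam("top")
im=np.zeros((330,800,3),np.uint8); im[:320,:400]=cv2.resize(t["img"][170:250,260:360],(400,320),interpolation=cv2.INTER_CUBIC)
im[:300,400:]=cv2.resize(s["img"][95:215,160:320],(400,300),interpolation=cv2.INTER_CUBIC)
cv2.imwrite("pics/end.png",im)
E
```

```text
t: 18.6
ee_pos: [495.1, -325.2, 55.5]
tcp_rot: [-0.045, 0.999, -0.0, 0.0]
wrist_force: [-0.0, -0.5, 0.6]
grip_width: 0.964
gripper_force: 0.0
t: 19.23
ee_pos: [454.3, -430.6, 207.4]
tcp_rot: [-0.045, 0.999, -0.001, 0.001]
wrist_force: [1.6, 0.8, -0.0]
grip_width: 1.002
gripper_force: 0.0
```

View pics/end.png

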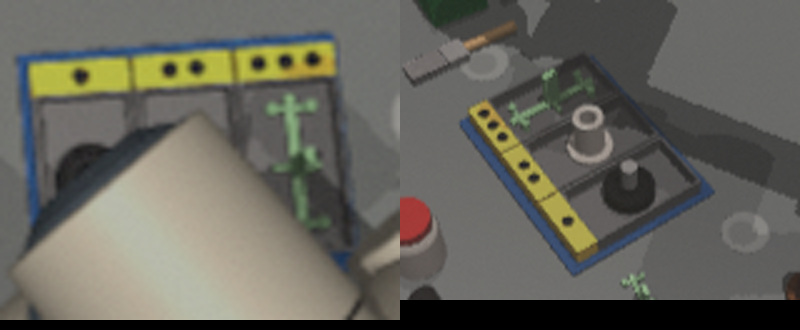

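The picture shows all three parts seated: the wheel at (628,185), the bushing at (588,140), and the sprue lengthwise at (550,100) with its post up. The gripper is clear, so I'll hand in.

```bash
python3 -c "
from bench import manip
print(manip.finish_job())"
```

```text
the job is handed in; nothing more can be done
None
```

The wheel, bushing and sprue are in pockets one, two and three, each set down and released in that order; I handed the job in at about 19 s of the 72 s allowed, and no verdict was returned.

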